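# Park the long clay offcut at the top of its gutter

### The job

Two clay pipe offcuts lie at the low ends of the twin sloped steel gutter. With closed fingertips, gently nudge the longer one up its lane, over the crest and into the dip against the end stop, so that it stays there and does not roll back. Do not grip or lift it or throw it up the slope; leave the shorter offcut and the things on the board as they are, and take the hand away at the end.

Things in the scene. Friction and masses are not known exactly. Their poses are not given: they have to be found in the camera images.
- rack: fixed rack: plywood board (x +-190, y -175 to +95, 12 mm thick) with a twin steel gutter. Origin on the table under the gutter's middle; +x uphill along both lanes (in the world to the robot's left, within 26 degrees), +y across, z up. Lanes centred on y = +38 and -38 mm, 70 mm wide inside, walls 14 mm above the lane floor. All mm below are in this frame, z from the table
- low_lip (a point): top edge of the low lip between the lanes, at (-130, 0, 42) mm in the rack's frame. The lip, 6 mm thick (x -136 to -130), stands 12 mm over the lane floor (floor z = 30 mm there) and keeps the offcuts from rolling out of the low end. From here the floor rises straight at 7 degrees to the crest
- crest (a point): middle of the crest line on the gutter floor, at (90, 0, 57) mm in the rack's frame. Beyond it the floor falls at 12 degrees to the end stop: once an offcut's centre is a few mm past the crest it rolls on by itself into the dip and comes to rest against the stop
- stop_face (a point): point on the upright end stop's face, between the lanes, at (138, 0, 47) mm in the rack's frame; the stop's top is 94 mm above the table
- long_offcut: longer clay pipe offcut: terracotta tube 60 mm in diameter, 64 mm long, about 0.16 kg, lying across either lane, free to roll. Origin at its centre, y along its axis; the other axes turn as it rolls. Starts against the low lip, centre at x = -108, z = 63 mm in the rack's frame; parked against the stop it is at x = +108, z = 81 mm. Let go on the slope, it rolls back down
- short_offcut: the shorter clay pipe offcut, same tube 60 mm in diameter but only 36 mm long, resting in the same way in the other lane; to be left there. Origin at its centre
- wood_block: wooden block 50 x 35 x 25 mm lying on the board, on the side of the lanes at negative rack y; leave alone. Origin at the centre of its underside
- jar: glass jar with a white cap, 42 mm in diameter, 50 mm high, on the same side of the board; leave alone. Origin at the centre of its underside
- brush: brush 150 mm long lying on the same side of the board; leave alone. Origin at the middle of its underside

How it is judged:
By the outcome, as a careful person would: the job done as asked, in the order asked, and still so for the second after the job is handed in, with the robot touching nothing.
It also fails if it takes over 35 s, if anything falls off the work surface, if the arm or the gripper's body presses on something with over 40 N, if the wrist force passes 120 N, or if a joint passes its speed limit or range.

### The arm

A 7-joint arm with a two-finger parallel gripper is mounted at the origin on the work surface. World frame = base frame: x ahead of the robot, y to its left, z up, the work surface at z = 0. Lengths are in m, angles in rad, forces in N, time in s.
With the tool pointing down it reaches from about 0.425 to 0.95 m from the base axis. Payload 4.7 kg.
Tool frame: the origin (TCP) lies between the finger pads; the fingertips stand 25 mm ahead of it and the grasp point (between the pads) lies 6 mm ahead of it; z points along the fingers, x is the direction in which the jaws open and shut, and the axes are right-handed (so a half turn about z gives the same grasp; the last joint's range is limited). The gripper opens to 85 mm and grips with 20 to 120 N. Pads are 22 mm wide; open, the fingers measure 114 mm over their backs; the gripper's body (76 mm by 85 mm) begins 54 mm behind the grasp point. The pads swing forward as they close: fully open they stand 13 mm farther back than shut.
Start: joints at [-1.373, 0.469, -0.049, 1.532, 0.024, 1.141, -0.082], TCP at [0.152, 0.658, 0.256] pointing down, gripper open.
Joint ranges: [-2.59, 2.59], [-0.33, 1.99], [-1.39, 1.29], [0.1, 2.45], [-1.04, 4.18], [0.21, 1.99], [-2.66, 2.66]. Speed limits (rad/s): [2.57, 2.57, 3.14, 3.14, 3.14, 3.14, 3.14].

### API

Orientations are given as a rotation vector (axis times angle).
In Python, from rig import robot, vision, job, finder gives the robot as it stands.
- The arm moves only by the tool apply_moves, never from a script. Its argument "moves" is a list that holds one entry, the list of rows, each a list of 6 numbers: the shift along the tool's x, y, z in mm, then the turn, a rotation vector about the tool's x, y, z in units of 5 degrees (1.0 is 5 degrees). A call has 1 to 20 rows; each row is the pose to reach, as a shift and turn from the pose commanded when the call began, along the tool's axes at that moment; what a row does not reach only later rows make up. A row lasts 1/10 s, in which the tool goes at most 50 mm and 8.59 degrees, less where a joint would pass 70% of its speed; a pose out of reach is approached as far as the arm can. A call with a gripper value outside its range is refused whole. "jaw" is the gripper command: -1 is fully open, 1 is shut, values between are in proportion, set as the call begins (left out, the last holds). The fingers move at their own pace and stop on an object; "squeeze" is the grip in N (left out, the last holds). Time passes only in rows, so rows that repeat a pose let the fingers close. It gives the time, the measured TCP pose, the force and the opening at its end, in the units of the state.
- robot.observe(): the state, without advancing time (a new reading comes with each control period).
- vision.capture(name): name is "scene" or "top"; returns a dict with "img" (400x640x3 uint8, red, green, blue), "K" (3x3 intrinsics, pixels), "rvec" (rotation vector, rad) and "tvec" (3), from world to camera coordinates, as OpenCV has them. Camera axes: x right, y down, z forward; pixel columns grow to the right and rows downward; lengths in m; the calibration is good to about 2 mm. A picture is of the moment at which its call begins. There is no depth.
- job.finish_job(): hands the job in, once; it reports no verdict.
Trained networks look in a picture, given as the dict that the camera call returned (one of the last four; its "shot" number tells which), for a name from the list of things; names that differ only in an ending like _2 or _b are one class to them, and where a whole thing is asked for, a point or a joint stands for the part that bears it (a point fixed in the world has none). Each returns a list of dicts, best first, with "conf" (0 to 1); they miss things now and then, are a little off and sometimes report something else, mostly with a low value. They report only what shows in the picture. A call takes as long as a camera call.
- finder.trace(label, picture): "pixels" (400x640 bool, what is visible of it) and "uv" ([column, row] in pixels, amid what is visible of it).
The state is a dict: "t": time; "joint_pos": joint angles; "joint_vel": joint speeds; "joint_torque": joint torques, N m; "eef_pos": TCP position; "eef_rot": TCP orientation; "contact_force": force on the tool from outside, world axes, zero at the start; "torque": the same for the moment, N m; "finger_gap": finger opening in m.
Only numpy, scipy, OpenCV 4.12 (cv2) and the standard library are available. Lean on these libraries where they do the work, as an engineer would, in place of code of your own. Each camera call takes 0.05 s, during which the arm holds its last target. There are 200 camera calls.

## Working session

There is one attempt and no reset: what is moved stays moved. The work goes in short steps, Python scripts to look and compute and a tool call to move; the robot and the scene stay as the last step left them, time stands still between calls to the robot, and variables do not carry over. Pictures are saved under pics/ and viewed, about 8 in all and at most 12, crops included, and the job is handed in when it is done.

Besides the shell and the picture viewer there is one more tool, called after ">>>" by a JSON object that holds its "api" and its "payload". apply_moves: Moves the arm, as the interface text tells. Its arguments: {"type":"object","properties":{"moves":{"type":"array"},"jaw":{"type":"number"},"squeeze":{"type":"number"}},"required":["moves"]}

```bash
mkdir -p pics; ls; cat > h.py <<'E'
import numpy as np,cv2
from rig import robot,vision,job,finder
def cap(n,save=None):
    p=vision.capture(n)
    if save: cv2.imwrite('pics/'+save,p['img'][:,:,::-1])
    return p
def ray(p,uv):
    R,_=cv2.Rodrigues(np.array(p['rvec'],float)); t=np.array(p['tvec'],float).ravel()
    d=R.T@np.linalg.inv(p['K'])@np.array([*uv,1.]); return -R.T@t,d
def atz(p,uv,z):
    o,d=ray(p,uv); return o+d*(z-o[2])/d[2]
def proj(p,X):
    return cv2.projectPoints(np.array(X,float).reshape(-1,1,3),np.array(p['rvec'],float),np.array(p['tvec'],float),np.array(p['K'],float),None)[0].reshape(-1,2)
E
python3 - <<'E'
from h import *
s=robot.observe(); print({k:np.round(v,3) for k,v in s.items()})
a=cap('scene'); b=cap('top')
cv2.imwrite('pics/a.png',np.vstack([a['img'],b['img']])[:,:,::-1][::1])
im=np.vstack([a['img'],b['img']]);cv2.imwrite('pics/a.png',cv2.resize(im,(480,600),interpolation=cv2.INTER_AREA)[:,:,::-1])
cv2.imwrite('pics/top.png',b['img'][:,:,::-1])
cv2.imwrite('pics/scene.png',a['img'][:,:,::-1])
for n,p in(('s',a),('t',b)):
  o,d=ray(p,[320,200]);print(n,o,d)
  for l in ['long_offcut','short_offcut','low_lip','crest','stop_face','wood_block','jar','brush']:
    for r in finder.trace(l,p)[:2]: print(n,l,round(r['conf'],2),np.round(r['uv'],1),r['pixels'].sum(),np.round(atz(p,r['uv'],.063),3))
E
```

```text
pics
{'t': np.float64(0.0), 'joint_pos': array([-1.373,  0.469, -0.049,  1.534,  0.024,  1.141, -0.082]), 'joint_vel': array([ 0.001, -0.   ,  0.001,  0.002, -0.   , -0.002,  0.   ]), 'joint_torque': array([ 1.0000e-03, -5.1033e+01, -4.6000e-02, -2.3770e+01,  1.1000e-02,
        8.0000e-03, -0.0000e+00]), 'eef_pos': array([0.152, 0.657, 0.255]), 'eef_rot': array([ 2.458e+00,  1.955e+00, -2.000e-03]), 'contact_force': array([-0.315, -0.576,  0.031]), 'torque': array([ 0.05 , -0.032,  0.003]), 'finger_gap': np.float64(0.086)}
s [ 0.99105411 -0.13564877  0.73198147] [-0.48273008  0.21467107 -0.84909111]
s long_offcut 0.76 [199.5 189.5] 1885 [ 0.525 -0.134  0.063]
s short_offcut 0.81 [216.5 228.7] 1455 [ 0.602 -0.129  0.063]
s low_lip 0.86 [289.5 225.6] 29828 [ 0.636 -0.026  0.063]
s low_lip 0.38 [381.7 227.6] 816 [0.689 0.101 0.063]
s crest 0.82 [288.9 224. ] 30308 [ 0.633 -0.026  0.063]
s stop_face 0.94 [293.4 224.1] 29770 [ 0.636 -0.02   0.063]
s stop_face 0.67 [381.4 224.9] 791 [0.685 0.103 0.063]
s wood_block 0.86 [330.  258.7] 857 [0.708 0.01  0.063]
s jar 0.73 [382.1 224.5] 780 [0.684 0.104 0.063]
s brush 0.84 [249.6 291.3] 2186 [ 0.714 -0.113  0.063]
t [0.53194381 0.02193396 0.85237242] [ 0.09223779  0.05126996 -0.99464701]
t long_offcut 0.98 [432.9 248.3] 1467 [ 0.526 -0.13   0.063]
t short_offcut 0.89 [432.3 200.2] 813 [ 0.607 -0.13   0.063]
t low_lip 0.95 [357.1 212.5] 26080 [ 0.584 -0.002  0.063]
t crest 0.78 [352.2 216.7] 25769 [0.577 0.007 0.063]
t stop_face 0.91 [356.6 212.9] 25676 [ 0.584 -0.001  0.063]
t wood_block 0.62 [346.4 153.6] 637 [0.687 0.018 0.063]
t wood_block 0.21 [359.2 210.6] 25669 [ 0.588 -0.005  0.063]
t jar 0.94 [288.8 165.1] 471 [0.666 0.118 0.063]
t jar 0.55 [433.  248.5] 1426 [ 0.525 -0.131  0.063]
t brush 0.85 [414.6 153.9] 1365 [ 0.688 -0.1    0.063]
```

View pics/top.png

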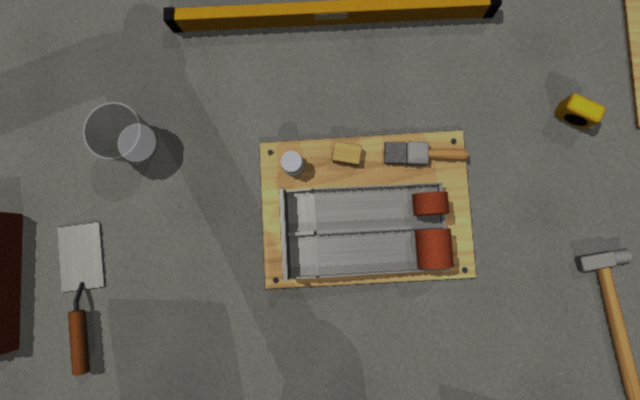

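View pics/scene.png

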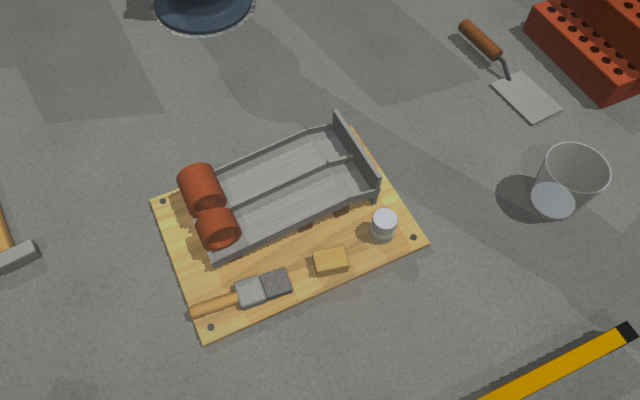

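The scene matches the description. The top view shows the long offcut at about (434,249), in the lane nearer the robot (rack +y). The short one is at (431,203), with the jar, block and brush on the far side. Next I fit the rack pose from the board corners.

```bash
cat > fit.py <<'E'
from h import *
from scipy.optimize import least_squares
from scipy.spatial.transform import Rotation as Ro
a=cap('scene'); b=cap('top')
B=lambda x,y,z:[x/1e3,y/1e3,z/1e3]
obs=[(b,B(-190,-175,12),(464,131)),(b,B(190,-175,12),(260.5,143)),(b,B(190,95,12),(265,288)),(b,B(-190,95,12),(475,277)),
(a,B(-190,-175,12),(205,342)),(a,B(190,-175,12),(429,242)),(a,B(-190,95,12),(150,203))]
def W(q,X): c,s=np.cos(q[2]),np.sin(q[2]); X=np.atleast_2d(X); return np.c_[q[0]+c*X[:,0]-s*X[:,1],q[1]+s*X[:,0]+c*X[:,1],X[:,2]]
f=lambda q:np.concatenate([proj(p,W(q,X))[0]-uv for p,X,uv in obs])
r=least_squares(f,[.56,0,1.55],loss='soft_l1'); q=r.x; print(q,np.degrees(q[2]),np.round(f(q).reshape(-1,2),1).tolist())
np.save('q.npy',q)
for p in(a,b):
  for l in('long_offcut','short_offcut'):
    uv=finder.trace(l,p)[0]['uv'];w=atz(p,uv,.068);d=w[:2]-q[:2];c,s=np.cos(q[2]),np.sin(q[2]);print(l,np.round(1e3*np.array([c*d[0]+s*d[1],-s*d[0]+c*d[1]])))
s=robot.observe(); R=Ro.from_rotvec(s['eef_rot']).as_matrix(); print(np.round(R,3))
out=[]
for p in(a,b):
  im=p['img'][:,:,::-1].copy()
  for pts in([B(-190,-175,12),B(190,-175,12),B(190,95,12),B(-190,95,12)],[B(-130,3,42),B(-130,73,42),B(90,73,57),B(90,3,57)],[B(138,-73,94),B(138,73,94)],[B(-108,6,63),B(-108,70,63)]):
    cv2.polylines(im,[np.round(proj(p,W(q,pts))*8).astype(int).reshape(-1,1,2)],True,(0,255,0),1,cv2.LINE_AA,3)
  out.append(im[90:350,130:490])
cv2.imwrite('pics/ov.png',np.hstack(out))
def plan(fx,cz,dx):
  pass
E
python3 fit.py
```

```text
[ 0.55571196 -0.02015739  1.64008802] 93.97012184621816 [[-0.7, -0.9], [-1.4, -0.9], [-0.6, 0.5], [1.0, 0.9], [-3.0, 2.1], [1.8, -0.4], [-1.3, -6.0]]
long_offcut [-111.   31.]
short_offcut [-108.  -39.]
long_offcut [-110.   36.]
short_offcut [-108.  -40.]
[[ 0.225  0.974 -0.   ]
 [ 0.974 -0.225  0.   ]
 [ 0.    -0.    -1.   ]]
```

View pics/ov.png

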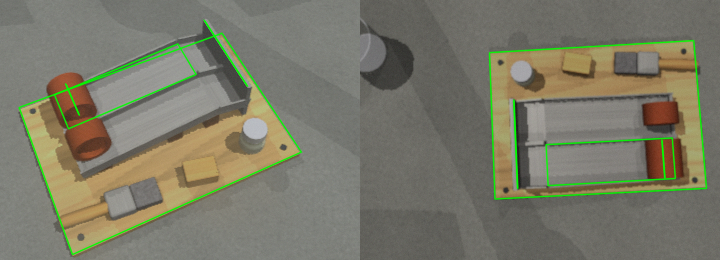

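The fit agrees with the picture, and both offcuts come out at x≈-108, y≈±38. I'll travel high to behind the low end with the jaws shut, turned so the jaw axis lies across the lane.

>>> {"api": "apply_moves", "payload": {"moves": [[[-40,60,-10,0,0,1],[-80,120,-20,0,0,2],[-120,185,-30,0,0,3],[-160,250,-30,0,0,4],[-200,310,-30,0,0,5],[-235,365,-30,0,0,6],[-270,420,-30,0,0,7],[-315,433,-25,0,0,8],[-360,446,-20,0,0,9],[-405,460,-15,0,0,10],[-450,473,-10,0,0,11],[-495,486,-5,0,0,12],[-540,500,0,0,0,13],[-585,513,5,0,0,14],[-630,526,10,0,0,14.6],[-675,540,15,0,0,14.6],[-710,550,20,0,0,14.6],[-747,560,20,0,0,14.6],[-747,560,20,0,0,14.6],[-747,560,20,0,0,14.6]]], "jaw": 1, "squeeze": 20}}

```text
t: 3.2
eef_pos: [0.5287, -0.2006, 0.2365]
eef_rot: [3.138, 0.103, 0.001]
contact_force: [0.2, 1.1, -0.2]
finger_gap: 0.0002
```

```bash
cat > st.py <<'E'
from h import *
from scipy.spatial.transform import Rotation as Ro
q=np.load('q.npy'); s=robot.observe(); R=Ro.from_rotvec(s['eef_rot']).as_matrix()
c,n=np.cos(q[2]),np.sin(q[2]); A=np.array([[c,n,0],[-n,c,0],[0,0,1]])
P=A@(s['eef_pos']-[q[0],q[1],0])
print('t',s['t'],'rack TCP mm',np.round(1e3*P,1),'gap',round(float(s['finger_gap']),4),'F',np.round(s['contact_force'],1))
print('tool axes in rack\n',np.round(A@R,3))
E
python3 st.py
```

```text
t 3.2 rack TCP mm [-178.1   39.4  236.5] gap 0.0002 F [ 0.2  1.1 -0.2]
tool axes in rack
 [[-0.004 -1.    -0.002]
 [-1.     0.004 -0.   ]
 [ 0.     0.002 -1.   ]]
```

>>> {"api": "apply_moves", "payload": {"moves": [[[1,0,30,0,0,0],[1,0,65,0,0,0],[1,0,100,0,0,0],[1,0,125,0,0,0],[1,0,145,0,0,0],[1,0,155,0,0,0],[1,0,159,0,0,0],[1,0,159,0,0,0]]]}}

```text
t: 4.0
eef_pos: [0.5307, -0.196, 0.0775]
eef_rot: [3.14, 0.11, 0.001]
contact_force: [-0.3, -1.0, -0.6]
finger_gap: -0.0
```

```bash
python3 st.py; python3 -c "
from h import *
a=cap('scene');b=cap('top')
f=lambda p:cv2.resize(p['img'][120:320,x:x+200],None,fx=2,fy=2)
x=110;A=f(a);x=330;B=f(b)
cv2.imwrite('pics/d.png',np.hstack([A,B])[:,:,::-1])"
```

```text
t 4.0 rack TCP mm [-173.7   37.1   77.5] gap -0.0 F [-0.3 -1.  -0.6]
tool axes in rack
 [[ 0.001 -1.    -0.   ]
 [-1.    -0.001 -0.   ]
 [ 0.     0.    -1.   ]]
```

View pics/d.png

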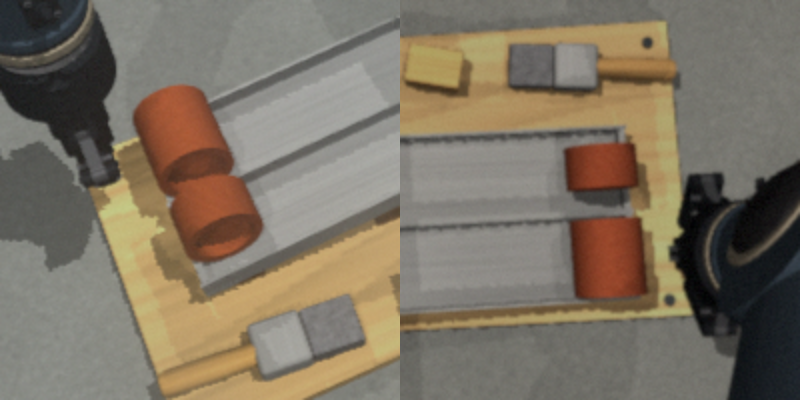

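The hand stands squarely behind the long offcut, clear of everything, with its tip about 10 mm above lip height. Now a slow push along the slope at 50 mm/s.

>>> {"api": "apply_moves", "payload": {"moves": [[[0,-8,0,0,0,0],[0,-15,0,0,0,0],[0,-20,0,0,0,0],[0,-24,0,0,0,0],[0,-28,-0.5,0,0,0],[0,-32,-1,0,0,0],[0,-37,-1.5,0,0,0],[0,-42,-2,0,0,0],[0,-47,-2.7,0,0,0],[0,-52,-3.3,0,0,0],[0,-57,-4,0,0,0],[0,-62,-4.6,0,0,0],[0,-67,-5.2,0,0,0],[0,-72,-5.8,0,0,0],[0,-77,-6.4,0,0,0],[0,-82,-7,0,0,0],[0,-86,-7.5,0,0,0],[0,-89,-8,0,0,0],[0,-91,-8,0,0,0],[0,-92,-8,0,0,0]]]}}

```text
t: 6.1
eef_pos: [0.524, -0.104, 0.0853]
eef_rot: [-3.14, -0.11, 0.0]
contact_force: [-0.1, -2.0, 1.1]
finger_gap: 0.0003
```

```bash
python3 st.py; cat > look.py <<'E'
from h import *
import sys
q=np.load('q.npy');c,s=np.cos(q[2]),np.sin(q[2])
O=[]
for n in('scene','top'):
  p=cap(n); O.append(p['img'][80:340,110:480])
  for l in('long_offcut','short_offcut'):
    for r in finder.trace(l,p)[:1]:
      w=atz(p,r['uv'],.08);d=w[:2]-q[:2];print(n,l,round(r['conf'],2),r['uv'],r['pixels'].sum(),np.round(1e3*np.array([c*d[0]+s*d[1],-s*d[0]+c*d[1]])))
cv2.imwrite('pics/'+sys.argv[1],np.hstack(O)[:,:,::-1])
E
python3 look.py e.png
```

```text
t 6.1 rack TCP mm [-81.4  37.5  85.3] gap 0.0003 F [-0.1 -2.   1.1]
tool axes in rack
 [[ 0.001 -1.     0.   ]
 [-1.    -0.001  0.   ]
 [-0.    -0.    -1.   ]]
scene long_offcut 0.63 [241.8, 170.5] 1696 [-42.  32.]
scene short_offcut 0.74 [217.7, 228.5] 1472 [-111.  -49.]
top long_offcut 0.81 [393.3, 247.4] 1227 [-39.  32.]
top short_offcut 0.75 [428.3, 197.9] 576 [-103.  -47.]
```

View pics/e.png

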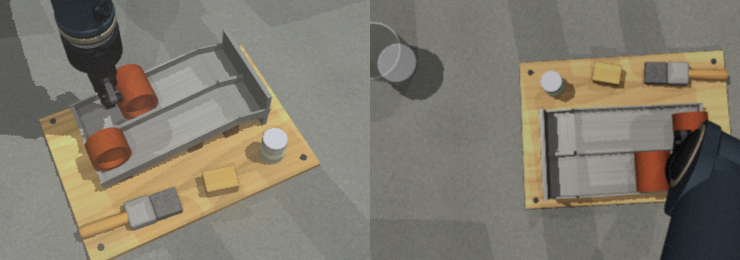

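The long offcut rides the fingertip at x≈-40, exactly as the tool geometry predicts, and the short one is untouched. Continuing.

>>> {"api": "apply_moves", "payload": {"moves": [[[0,-3,-0.4,0,0,0],[0,-7,-0.9,0,0,0],[0,-12,-1.5,0,0,0],[0,-17,-2.1,0,0,0],[0,-22,-2.7,0,0,0],[0,-27,-3.3,0,0,0],[0,-32,-4,0,0,0],[0,-37,-4.6,0,0,0],[0,-42,-5.2,0,0,0],[0,-47,-5.8,0,0,0],[0,-52,-6.4,0,0,0],[0,-57,-7,0,0,0],[0,-62,-7.6,0,0,0],[0,-67,-8.2,0,0,0],[0,-72,-8.8,0,0,0],[0,-77,-9.5,0,0,0],[0,-82,-10,0,0,0],[0,-87,-10.7,0,0,0],[0,-92,-11.3,0,0,0],[0,-97,-11.9,0,0,0]]]}}

```text
t: 8.4
eef_pos: [0.5172, -0.007, 0.0972]
eef_rot: [-3.14, -0.11, 0.0]
contact_force: [-0.2, -1.4, 1.7]
finger_gap: -0.0001
```

>>> {"api": "apply_moves", "payload": {"moves": [[[0,-4,-0.5,0,0,0],[0,-8,-1,0,0,0],[0,-12,-1.5,0,0,0],[0,-16,-2,0,0,0],[0,-20,-2.4,0,0,0],[0,-23,-2.8,0,0,0],[0,-26,-3.2,0,0,0],[0,-29,-3.5,0,0,0],[0,-31,-3.7,0,0,0],[0,-33,-4,0,0,0],[0,-35,-4,0,0,0],[0,-37,-4,0,0,0],[0,-39,-4,0,0,0],[0,-41,-4,0,0,0],[0,-42,-4,0,0,0],[0,-42,-4,0,0,0],[0,-42,-4,0,0,0]]]}}

```text
t: 10.1
eef_pos: [0.5143, 0.0344, 0.1012]
eef_rot: [-3.14, -0.11, -0.0]
contact_force: [-0.3, 0.2, -0.2]
finger_gap: 0.0003
```

```bash
python3 st.py; python3 look.py f.png
```

```text
t 10.1 rack TCP mm [ 57.3  37.5 101.2] gap 0.0003 F [-0.3  0.2 -0.2]
tool axes in rack
 [[ 0.001 -1.     0.   ]
 [-1.    -0.001 -0.   ]
 [ 0.    -0.    -1.   ]]
scene long_offcut 0.95 [328.9, 140.6] 1318 [107.  28.]
scene short_offcut 0.67 [218.3, 230.1] 1481 [-111.  -52.]
top long_offcut 0.42 [431.8, 202.1] 807 [-109.  -40.]
top short_offcut 0.55 [433.1, 202.9] 824 [-111.  -38.]
```

View pics/f.png

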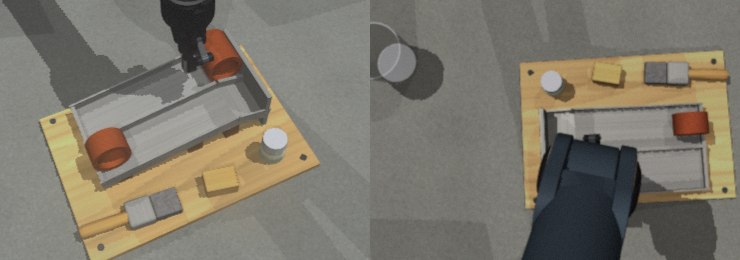

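The offcut has rolled into the dip (x≈107) and the contact force has dropped to zero. Backing off downhill, then up and back.

>>> {"api": "apply_moves", "payload": {"moves": [[[0,8,-2,0,0,0],[0,18,-6,0,0,0],[0,30,-15,0,0,0],[0,45,-35,0,0,0],[0,65,-65,0,0,0],[0,90,-95,0,0,0],[0,115,-125,0,0,0],[0,145,-150,0,0,0],[0,180,-165,0,0,0],[0,220,-170,0,0,0],[0,260,-170,0,0,0],[0,290,-170,0,0,0],[0,310,-170,0,0,0],[0,320,-170,0,0,0],[0,320,-170,0,0,0],[0,320,-170,0,0,0]]]}}

```text
t: 12.0
eef_pos: [0.5366, -0.284, 0.2712]
eef_rot: [-3.139, -0.111, 0.0]
contact_force: [1.8, 0.5, 0.5]
finger_gap: -0.0003
```

```bash
python3 st.py; python3 look.py g.png
```

```text
t 12.0 rack TCP mm [-261.9   37.4  271.2] gap -0.0003 F [1.8 0.5 0.5]
tool axes in rack
 [[ 0.001 -1.     0.001]
 [-1.    -0.001  0.   ]
 [-0.    -0.001 -1.   ]]
scene long_offcut 0.8 [321.9, 135.5] 1758 [102.  42.]
scene short_offcut 0.83 [217.0, 228.9] 1459 [-112.  -49.]
top long_offcut 0.59 [305.6, 257.0] 1403 [107.  41.]
top short_offcut 0.97 [431.2, 203.1] 801 [-108.  -38.]
```

View pics/g.png

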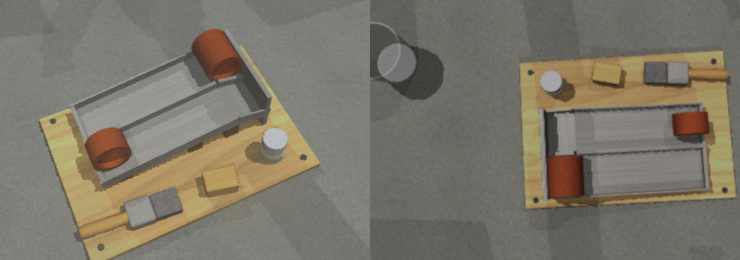

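The long offcut rests against the stop, everything else is unmoved, and the hand is clear.

```bash
python3 -c "
from h import *
print(job.finish_job())"
```

```text
the job is handed in; nothing more can be done
None
```

The longer offcut is parked in the dip against the end stop, and the job is handed in at about 12 s of the 35 s limit. I pushed it up its lane with closed fingertips at about 50 mm/s, slowing at the crest. It rolled into the dip by itself, and I then backed the hand off and lifted it clear.

- **Long offcut:** after the hand withdrew, the top view put it at x≈107, y≈41 mm, where parked should be x=108, y=38. The scene view read x≈102, y≈42. I took that gap as camera and network error, since the picture shows the offcut against the stop.
- **Other things:** in the last pictures the short offcut, block, jar and brush look unmoved. The short offcut measured x≈-108 in the top view.
- **Forces:** the wrist readings were about 2 N or less each time I read them, and about zero once the offcut had rolled away.
- **Disagreements:** with the arm blocking the top view, the network once labelled the short offcut as the long one, at low confidence (0.42). One board corner I had read by eye in the scene picture was 6 px off the fitted rack pose. The push itself matched that pose.

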